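# Unhitch the handcart tongue on the workshop bench and hold it up

## Robot

A 7-joint arm with a two-finger parallel gripper is mounted at the origin on the work surface. World frame = base frame: x ahead of the robot, y to its left, z up, the work surface at z = 0. Lengths are in mm, angles in rad, forces in N, time in s.
With the tool pointing down it reaches from about 425 to 875 mm from the base axis. Payload 9.9 kg.
Tool frame: the origin (TCP) lies between the finger pads; the fingertips stand 22 mm ahead of it and the grasp point (between the pads) lies 3 mm ahead of it (tips_ahead is the distance from the TCP to the fingertips, in mm); z points along the fingers, y is the line along which they close (so a half turn about z gives the same grasp; the last joint's range is limited). The gripper opens to 85 mm and grips with 20 to 120 N. Pads are 22 mm wide; open, the fingers measure 114 mm over their backs; the gripper's body (76 mm by 85 mm) begins 54 mm behind the grasp point. The pads swing forward as they close: fully open they stand 13 mm farther back than shut.
Start: joints at [-1.303, 0.576, 0.025, 1.437, -0.015, 1.129, -0.057], TCP at [232.59, 633.665, 253.289] pointing down, gripper open.
Joint ranges: [-2.76, 2.76], [-0.34, 2.15], [-1.52, 1.57], [0.19, 2.46], [-1.09, 4.23], [0.17, 1.99], [-2.82, 2.82]. Speed limits (rad/s): [2.22, 2.22, 3.01, 3.01, 3.14, 3.14, 3.14].

## Interface

Orientations are given as a unit quaternion [w, x, y, z].
In Python, from station import sense, read_camera, hand_in, recognise, trace, spot_point, tips_ahead gives the robot as it stands. The module is installed in compiled form; this text tells all that it offers.
- The arm moves only by the tool apply_moves, never from a script. Its argument "commands" is a list of rows, each a list of 6 numbers: the shift along the tool's x, y, z each as a share of 0.2 m, from -1 to 1, then the turn, a rotation vector about the tool's x, y, z each as a share of 90 degrees, from -1 to 1. In form: [[x, y, z, rx, ry, rz], ...]. A call has 1 to 5 rows; each row shifts and turns the commanded pose from where the row before left it, along the tool's axes as they then stand; what a row does not reach is not made up. A row lasts 1/10 s, in which the tool goes at most 50 mm and 8.59 degrees, less where a joint would pass 70% of its speed; a pose out of reach is approached as far as the arm can. A call with a number of a shift or a turn outside -1 to 1 is refused whole. A call with a gripper value outside its range is refused whole. "jaw" is the closure, from -1 (fully open) to 1 (shut), set as the call begins (left out, the last holds). The fingers move at their own pace and stop on an object; the grip force is fixed at half the most. Time passes only in rows, so rows that do not move let the fingers close. It gives the time, the measured TCP pose, the force, the opening and the grip force at its end, in the units of the state.
- sense(): the state, without advancing time (a new reading comes with each control period).
- read_camera(name): name is "scene" or "top"; returns a dict with "frame" (480x640x3 uint8, red, green, blue), "z_map" (480x640 float32, mm along the optical axis (not along the pixel's ray), 0 where there is no reading), "vfov" (degrees; the focal length in pixels is half the picture's height over the tangent of half this angle, whatever the lens; pixels are square), "cx", "cy" (the principal point, pixels), "rvec" (rotation vector, rad) and "tvec" (3), from world to camera coordinates, as OpenCV has them. Camera axes: x right, y down, z forward; pixel columns grow to the right and rows downward; lengths in mm; the calibration is good to about 2 mm. A picture is of the moment at which its call begins.
- hand_in(): hands the job in; it is judged then, once.
Trained networks look in a picture, given as the dict that the camera call returned (one of the last four; its "shot" number tells which), for a name from the list of things; names that differ only in an ending like _2 or _b are one class to them, and where a whole thing is asked for, a point or a joint stands for the part that bears it (a point fixed in the world has none). Each returns a list of dicts, best first, with "score" (0 to 1); they miss things now and then, are a little off and sometimes report something else, mostly with a low value. They report only what shows in the picture. A call takes as long as a camera call. They do not tell look-alikes from the thing itself.
- recognise(thing, picture): "position" ([column, row] in pixels, amid what is visible of it).
- trace(thing, picture): "pixels" (480x640 bool, what is visible of it) and "position" ([column, row] in pixels, amid what is visible of it).
- spot_point(thing, picture): "position" ([column, row] in pixels: a listed point, or the origin of a listed thing).
The state is a dict: "time": time; "joints": joint angles; "qvel": joint speeds; "joint_torque": joint torques, N m; "eef_pos": TCP position; "orientation": TCP orientation; "force": force on the tool from outside, world axes, zero at the start; "moment": the same for the moment, N m; "opening": finger opening in mm; "gripper_force": force on a finger pad.
Only numpy, scipy, OpenCV 4.12 (cv2) and the standard library are available. Lean on these libraries where they do the work, as an engineer would, in place of code of your own. Each camera call takes 0.05 s, during which the arm holds its last target. There are 200 camera calls.

## Task

The hitch of the bottle-collecting handcart is mounted on the bench and its ball needs greasing: draw the locking pin up out of the coupler and leave it in the aluminium tray, then pull the latch handle sideways against its spring and lift the tongue off the ball. Finish while still holding the tongue up with the gripper, the coupler about 9 cm higher than it sat and still, as nothing else keeps it up. Leave the bottle, the tumbler and the wrench where they are.

Things in the scene. Friction and masses are not known exactly. Their poses are not given: they have to be found in the camera images.
- stand: Fixed steel ball mount on a 430 x 110 x 10 mm base plate (70 mm behind to 360 mm ahead of the ball). Origin: on the bench straight below the 50 mm hitch ball, whose centre is 75 mm up. x runs level along the tongue from ball to pivot, z up, y is the way the latch is pulled. A flat collar under the ball is what the latch lip hooks beneath. Pivot cheeks: 110 mm high.
- coupler: Grey tongue: 40 x 40 mm beam ending in the coupler head, 68 mm wide, over the ball; flat top 110 mm up. Origin: at the ball centre when down (75 mm up), axes then as the stand's. Turns up about a fixed pivot along y at x = 300, z = 86 mm in the stand's frame, 0 to 0.6 rad; 0.3 rad lifts the head 90 mm and tilts it as much. Takes 3 to 7 N to lift at the head; falls back if let go.
- latch (a joint): Sideways slide of the latch on the coupler, m: 0 = shut, grows towards the stand's +y, stop at 0.018. Its spring pulls back with 4 N when shut, 7.6 N at the stop. Beyond 0.011 its lip frees the ball, before that the tongue cannot rise; with the locking pin in, it is stopped before 8 mm. It may spring back once the coupler is above the ball.
- handle (a point): Middle of the latch's upright handle: dark steel tab 26 (x) x 12 (y) mm with a 30 x 18 x 7 mm cap. This point is 144 mm above the bench when down, 26 mm above the latch's top plate, 26 mm below the cap's top; shut, at x = 0, y = 12 mm in the stand's frame. Axes as the coupler's. Pinched from above across y, it both pulls the latch and lifts the tongue.
- pin_center (a point): Half-way up the loose steel locking pin, 70 mm long, 30 to 60 g: shank 9 mm thick, 46 mm long, round head 22 mm across, 24 mm high. Head centre: 23 mm from here along the pin's +z. At the start it stands in a 12 mm hole, 25 mm deep, in the coupler's top at x = 78, y = 0 mm in the stand's frame, this point 120 mm up. The latch's tail (top 118 mm up) is beside its shank.
- tray: Fixed open aluminium tray, 140 (x) x 150 (y) x 25 mm, walls 3 mm. Origin: centre of its underside on the bench. It stands on either side of the hitch, in exchange with the tumbler.
- tumbler: Bystander: tumbler of amber glass, 72 mm diameter, 95 mm high, standing upright. Origin: centre of its underside.
- bottle: Bystander: closed amber bottle, 66 mm diameter, 190 mm high, standing upright. Origin: centre of its underside.
- wrench: Bystander: steel wrench, 190 mm long, lying on the bench along its own x axis.
Mind the look-alikes: they are no part of the job. Of the things shaped like the part that bears pin_center, the bare steel one is meant.

How it is judged (in metres and radians):
On the way, in this order (a step that is already met when the one before it is completed fails the run):
1. the locking pin lies in the tray, let go (x of pin_center in the frame of tray between -0.067 and 0.067 m and y of pin_center in the frame of tray between -0.072 and 0.072 m and z of pin_center in the frame of tray below 0.045 m and contact force between the fingers and pin below 0.1 N), for 0.2 s.
2. the latch is pulled sideways clear of the ball, the tongue still down (value of joint latch above 0.01 m and height (world z) of coupler below 0.084 m), for 0.05 s.
At the end, for the whole second after the job is handed in: Coupler raised over 65 mm (origin over 140 mm above the bench), slower than 30 mm/s; fingers press coupler or latch over 1.5 N; coupler off the stand; pin at rest inside the tray, released; bottle, tumbler, wrench within 30 mm of their places, upright within 0.4 rad (all of step 1 and height (world z) of coupler above 0.14 m and linear speed of each of coupler, pin below 0.03 m/s and contact force between the fingers and coupler above 1.5 N and contact force between coupler and stand below 0.5 N and not (distance of bottle from where it was at the start of the episode above 0.03 m or angle between bottle's own z axis and vertical above 0.4 rad) and not (distance of tumbler from where it was at the start of the episode above 0.03 m or angle between tumbler's own z axis and vertical above 0.4 rad) and not (distance of wrench from where it was at the start of the episode above 0.03 m)); the arm keeps its last pose, push and grip.
It fails at once if the bottle is moved by more than 30 mm or tipped (distance of bottle from where it was at the start of the episode above 0.03 m or angle between bottle's own z axis and vertical above 0.4 rad).
It fails at once if the tumbler is moved by more than 30 mm or tipped (distance of tumbler from where it was at the start of the episode above 0.03 m or angle between tumbler's own z axis and vertical above 0.4 rad).
It fails at once if the wrench is moved by more than 30 mm (distance of wrench from where it was at the start of the episode above 0.03 m).
It also fails if it takes over 58 s, if anything falls off the work surface, if the arm or the gripper's body presses on something with over 40 N, if the wrist force passes 120 N, or if a joint passes its speed limit or range.

## Working session

There is one attempt and no reset: what is moved stays moved. The work goes in short steps, Python scripts to look and compute and a tool call to move; the robot and the scene stay as the last step left them, time stands still between calls to the robot, and variables do not carry over. Pictures are saved under pics/ and viewed, at most 10 in all, crops included, and the job is handed in when it is done.

Besides the shell and the picture viewer there is one more tool, called after "Emit:" by a JSON object that holds its "fn" and its "kwargs", one argument or row to a line. apply_moves: Moves the arm, as the interface text tells. Its arguments: {"type":"object","properties":{"commands":{"type":"array","items":{"type":"array","items":{"type":"number","minimum":-1,"maximum":1}}},"jaw":{"type":"number"}},"required":["commands"]}

```bash
mkdir -p pics; cat > h.py <<'E'
import numpy as np, cv2
from station import *
def K(p):
    f=240/np.tan(np.radians(p["vfov"])/2); return f
def RT(p): return cv2.Rodrigues(np.array(p["rvec"],float))[0], np.array(p["tvec"],float).ravel()
def world(p,uv,z=None):
    """z None: use depth map; else intersect ray with world height z"""
    f=K(p);R,t=RT(p);u,v=uv
    d=np.array([(u-p["cx"])/f,(v-p["cy"])/f,1.0])
    if z is None:
        return R.T@(d*p["z_map"][int(round(v)),int(round(u))]-t)
    c=-R.T@t; r=R.T@d
    return c+r*(z-c[2])/r[2]
def cloud(p):
    f=K(p);R,t=RT(p);v,u=np.mgrid[:480,:640]
    z=p["z_map"]; P=np.stack([(u-p["cx"])/f*z,(v-p["cy"])/f*z,z],-1)
    return (P-t)@R
def proj(p,X):
    f=K(p);R,t=RT(p);c=R@np.array(X,float)+t
    return np.array([c[0]/c[2]*f+p["cx"],c[1]/c[2]*f+p["cy"]])
def save(p,n,crop=None,s=1):
    im=p["frame"][:,:,::-1]
    if crop: a,b,c,d=crop; im=im[b:d,a:c]
    if s!=1: im=cv2.resize(im,None,fx=s,fy=s,interpolation=cv2.INTER_CUBIC)
    cv2.imwrite("pics/"+n+".png",im)
E
python3 - <<'E'
from h import *
s=sense(); print(s)
for n in ["scene","top"]:
    p=read_camera(n); save(p,n+"0"); R,t=RT(p); print(n,K(p),p["cx"],p["cy"],-R.T@t)
    C=cloud(p)
    for th in ["handle","pin_center","stand","coupler","tray","tumbler","bottle","wrench"]:
        for r in spot_point(th,p)[:3]:
            u=r["position"]; 
            zz={"handle":144,"pin_center":120,"coupler":75}.get(th,0)
            print(th,round(r["score"],2),np.round(u),np.round(world(p,u,zz)))
tips=tips_ahead; print(tips() if callable(tips) else tips)
E
```

```text
{'time': 0.0, 'joints': array([-1.30278858,  0.57654062,  0.0248224 ,  1.43792936, -0.01497361,
        1.12898791, -0.05650954]), 'qvel': array([-6.78327383e-04,  1.40604360e-03,  1.99604809e-05, -1.03614826e-04,
        7.09294177e-04, -1.38644507e-03,  1.62940550e-04]), 'joint_torque': array([ 4.97407946e-04, -7.65727830e+01,  2.25039706e+00, -2.85977340e+01,
        1.52502442e-02,  1.24226126e-02,  1.67711630e-05]), 'eef_pos': array([232.44523672, 633.26316677, 252.42888457]), 'orientation': array([-9.73962059e-05,  1.74971610e-01,  9.84573120e-01, -8.34821519e-04]), 'force': array([ 0.00440876,  0.66099341, -0.23944609]), 'moment': array([-0.02758045,  0.00150751, -0.02907386]), 'gripper_force': 0.0, 'opening': 85.35566068841145}
scene 494.752180352772 317.4573679628067 237.60655384046785 [1090.12130511  272.46018011  822.93544953]
handle 0.96 [320. 222.] [543.  -4. 144.]
handle 0.74 [463. 396.] [742. 329. 144.]
pin_center 0.69 [358. 314.] [674. 136. 120.]
pin_center 0.62 [285. 248.] [609. -42. 120.]
pin_center 0.61 [341. 338.] [728. 130. 120.]
stand 0.97 [316. 265.] [537. -16.   0.]
stand 0.38 [285. 248.] [528. -95.   0.]
coupler 0.59 [315. 246.] [548. -12.  75.]
tray 0.79 [477. 308.] [482. 311.   0.]
tumbler 0.89 [216. 195.] [ 466. -316.    0.]
wrench 0.91 [464. 395.] [664. 342.   0.]
top 562.1277882716023 324.5544467406791 233.149907128879 [ 302.50188709   17.98143891 1478.30216271]
handle 0.68 [325. 236.] [547.  -3. 144.]
pin_center 0.63 [280. 192.] [662. 108. 120.]
pin_center 0.61 [275. 219.] [592. 120. 120.]
pin_center 0.61 [404. 225.] [ 584. -201.  120.]
stand 0.65 [327. 249.] [539. -11.   0.]
coupler 0.68 [328. 244.] [539. -13.  75.]
tray 0.83 [208. 269.] [480. 301.   0.]
bottle 0.59 [451. 204.] [ 667. -346.    0.]
bottle 0.24 [339. 213.] [639. -42.   0.]
wrench 0.81 [194. 201.] [664. 348.   0.]
22.0
```

View pics/scene0.png

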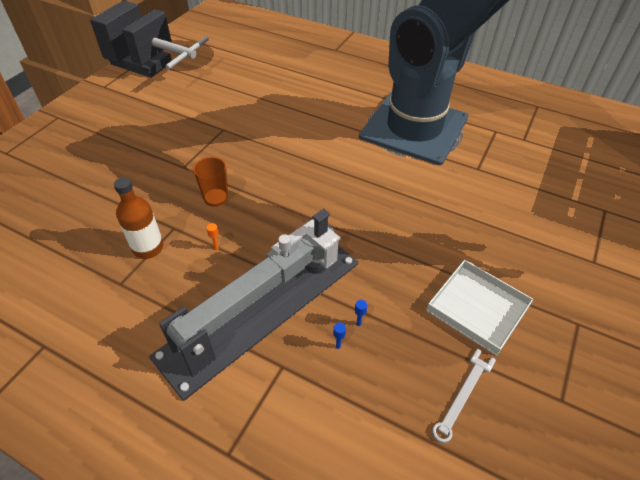

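View pics/top0.png

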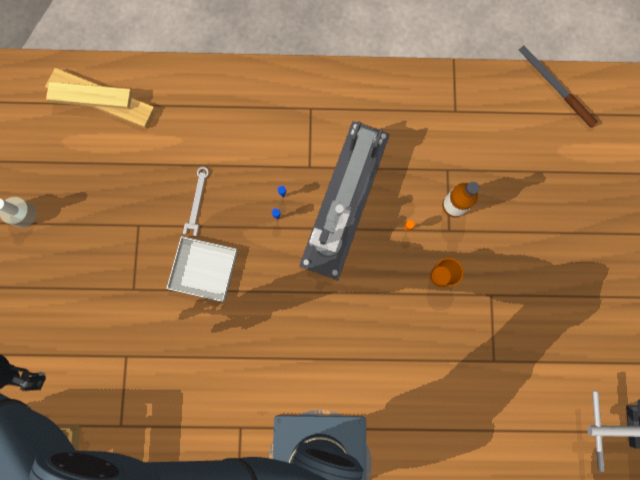

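The scene has four pin-like things. Two are blue, at scene (360,310) and (340,332), and one is orange at (213,235). The fourth is bare steel at (285,243), standing in the coupler, so it is the one meant. I'll measure it and confirm it in a crop.

```bash
python3 - <<'E'
from h import *
ps=[read_camera("scene"),read_camera("top")]
save(ps[0],"crop",(230,180,390,300),5)
for p in ps:
    C=cloud(p).reshape(-1,3); ok=(p["z_map"].ravel()>0); C=C[ok]
    near=(C[:,0]>420)&(C[:,0]<950)&(abs(C[:,1]+60)<160)
    def S(a,b,box=None):
        m=near&(C[:,2]>a)&(C[:,2]<b); return C[m]
    print("base plate/beam", [len(S(a,a+5)) for a in range(0,190,5)])
    for a,b,n in [(4,15,"plate"),(101,116,"beamtop")]:
        q=S(a,b)[:,:2].astype(np.float32); r=cv2.minAreaRect(q); print(n,len(q),np.round(r[0]),np.round(r[1]),r[2],np.round(cv2.boxPoints(r)).tolist())
    for a,b,n in [(148,162,"pinheadtop"),(160,178,"cap")]:
        q=S(a,b); q=q[(abs(q[:,0]-590)<100)&(abs(q[:,1]+20)<60)];
        if len(q): print(n,len(q),q.mean(0),q.min(0),q.max(0))
    m=(C[:,2]>17)&(C[:,2]<35)&(abs(C[:,0]-485)<130)&(abs(C[:,1]-305)<130)
    r=cv2.minAreaRect(C[m][:,:2].astype(np.float32)); print("tray",m.sum(),r)
    for n,(x,y),z in [("bottle",(667,-346),(30,250)),("tumbler",(466,-316),(30,110)),("bl",(600,100),(10,90))]:
        m=(abs(C[:,0]-x)<75)&(abs(C[:,1]-y)<75)&(C[:,2]>z[0])&(C[:,2]<z[1]); 
        if m.sum(): print(n,np.round(C[m].mean(0)),np.round(C[m].min(0)),np.round(C[m].max(0)))
    for th in ["pin_center","bottle","latch"]:
        for r in trace(th,p)[:4]:
            P=cloud(p)[r["pixels"]&(p["z_map"]>0)]; print(th,round(r["score"],2),np.round(r["position"]),np.round(np.median(P,0)),np.round(np.percentile(P,98,axis=0)))
E
```

```text
base plate/beam [13963, 3207, 3320, 161, 75, 118, 97, 62, 50, 61, 83, 102, 81, 113, 216, 251, 278, 306, 358, 361, 460, 2990, 598, 629, 67, 26, 32, 43, 58, 40, 94, 62, 8, 74, 66, 0, 0, 0]
plate 6686 [687. -61.] [318. 523.] 89.96688842773438 [[425.0, -220.0], [949.0, -220.0], [949.0, 98.0], [426.0, 99.0]]
beamtop 4004 [682. -55.] [ 79. 358.] 70.77605438232422 [[500.0, -33.0], [838.0, -151.0], [864.0, -77.0], [526.0, 41.0]]
pinheadtop 178 [593.8001407  -23.13691125 154.10082269] [536.17793664 -48.0093826  148.01859359] [627.47843087   8.60097447 161.18267036]
cap 148 [ 5.48050807e+02 -4.52305463e-01  1.69247684e+02] [530.76135887 -14.20391775 160.56044324] [562.5904513   11.33538634 172.55972598]
tray 802 ((481.2013244628906, 312.1036376953125), (150.60939025878906, 144.55117797851562), 78.01825714111328)
bottle [ 676. -338.  111.] [ 635. -378.   30.] [ 699. -319.  194.]
tumbler [ 476. -311.   70.] [ 438. -349.   30.] [ 510. -277.   98.]
bl [590.  76.  50.] [525.  25.  10.] [675. 133.  90.]
pin_center 0.62 [210. 234.] [ 601. -221.   60.] [ 609. -213.   73.]
pin_center 0.61 [359. 311.] [
[... 858 characters left out ...]
594  10.33345788 177.73530368]
tray 345 ((497.30059814453125, 309.148193359375), (152.10116577148438, 178.6301727294922), 78.11357116699219)
bottle [ 652. -343.  122.] [ 628. -385.   30.] [ 694. -319.  197.]
tumbler [ 474. -318.   74.] [ 436. -348.   30.] [ 506. -278.  102.]
bl [599.  87.  45.] [525.  26.  10.] [675. 143.  77.]
pin_center 0.61 [340. 211.] [612. -37. 154.] [623. -27. 160.]
pin_center 0.52 [407. 226.] [ 593. -221.   70.] [ 603. -212.   77.]
pin_center 0.49 [276. 216.] [619. 121.  67.] [640. 132.  76.]
bottle 0.57 [458. 200.] [ 650. -341.  125.] [ 686. -321.  193.]
bottle 0.55 [331. 237.] [550. -18. 119.] [615.  27. 173.]
latch 0.74 [333. 238.] [550. -19. 119.] [613.  29. 173.]
```

View pics/crop.png

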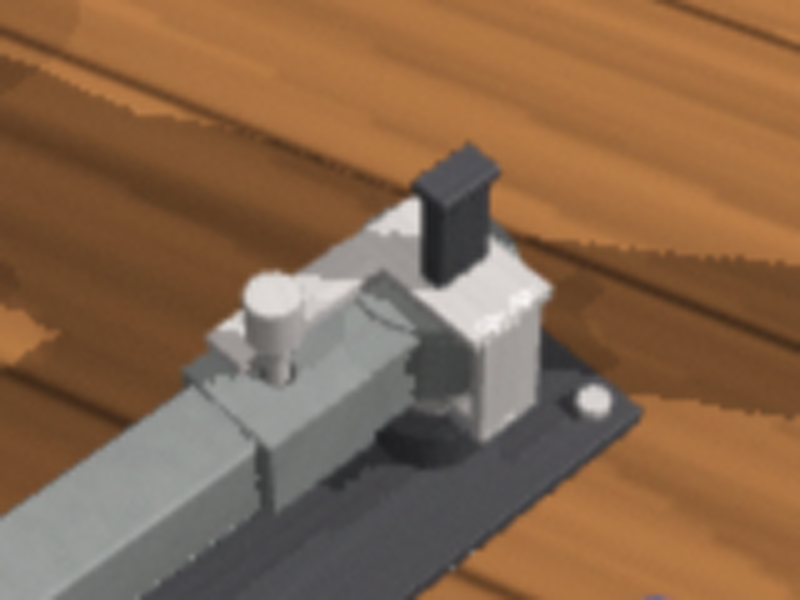

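The crop shows the bare steel pin at crop (272,300), which is scene (284,240), standing in the coupler beside the latch tail. The stand yaw is about -19°, the ball is near (542,-12), the pin near (616,-37), and the tray near (480,308). Next I'll move above the pin.

Emit:
{"fn": "apply_moves", "kwargs": {
  "commands": [
    [-0.2,-0.165,0,0,0,0],
    [-0.2,-0.165,0,0,0,0],
    [-0.2,-0.165,0,0,0,0],
    [-0.2,-0.165,0,0,0,0],
    [-0.2,-0.165,0,0,0,0]
  ],
  "jaw": -1
}}

```text
time: 1.8
eef_pos: [359.6, 416.1, 253.5]
orientation: [0.0, 0.175, 0.985, 0.0]
force: [1.3, 0.4, -0.3]
opening: 85.5
gripper_force: 0.0
```

Emit:
{"fn": "apply_moves", "kwargs": {
  "commands": [
    [-0.2,-0.165,0,0,0,0],
    [-0.2,-0.165,0,0,0,0],
    [-0.2,-0.165,0,0,0,0],
    [-0.2,-0.165,0,0,0,0],
    [-0.2,-0.165,0,0,0,0]
  ]
}}

```text
time: 2.3
eef_pos: [485.8, 200.3, 253.7]
orientation: [0.0, 0.175, 0.985, 0.0]
force: [0.9, 0.7, -0.1]
opening: 85.7
gripper_force: 0.0
```

Emit:
{"fn": "apply_moves", "kwargs": {
  "commands": [
    [-0.2,-0.165,0,0,0,0],
    [-0.2,-0.165,0,0,0,0],
    [-0.2,-0.165,0,0,0,0],
    [-0.2,-0.165,0,0,0,0],
    [-0.15,-0.165,0,0,0,-0.01]
  ]
}}

```text
time: 2.8
eef_pos: [604.1, -14.1, 253.4]
orientation: [0.0, 0.167, 0.986, 0.0]
force: [0.6, 0.9, 0.1]
opening: 85.3
gripper_force: 0.0
```

```bash
cat >> h.py <<'E'
from scipy.spatial.transform import Rotation as Ro
def delta(target):
    s=sense(); q=s["orientation"]; R=Ro.from_quat([q[1],q[2],q[3],q[0]])
    d=R.inv().apply(np.array(target)-s["eef_pos"])
    print("t",s["time"],"pos",np.round(s["eef_pos"],1),"ydir",np.round(R.as_matrix()[:,1],3),"shares of 0.2m:",np.round(d/200,3))
E
python3 - <<'E'
from h import *
delta([616,-37.5,220])
p=read_camera("scene"); save(p,"s2",(220,150,420,300),4)
for r in trace("pin_center",p)[:4]:
    P=cloud(p)[r["pixels"]&(p["z_map"]>0)]; P2=P[P[:,2]>152]; print(np.round(r["position"]),np.round(np.median(P,0)), np.round(P2.mean(0),1) if len(P2) else "", np.round(P.min(0)),np.round(P.max(0)))
E
```

```text
t 2.8 pos [604.1 -14.1 253.4] ydir [0.33  0.944 0.   ] shares of 0.2m: [-0.095 -0.091  0.167]
[355. 305.] [627. 124.  65.]  [604. 113.  -0.] [636. 133.  72.]
[339. 334.] [688. 110.  66.]  [668.  99.   0.] [696. 119.  74.]
[212. 232.] [ 601. -220.   62.]  [ 540. -271.   -1.] [ 610. -212.   72.]
[283. 240.] [620. -35. 151.] [617.6 -37.3 154.7] [605. -47. 110.] [628. -27. 158.]
```

Emit:
{"fn": "apply_moves", "kwargs": {
  "commands": [
    [-0.05,-0.045,0.08,0,0,0],
    [-0.048,-0.045,0.09,0,0,0],
    [0,0,0.12,0,0,0],
    [0,0,0.12,0,0,0],
    [0,0,0.1,0,0,0]
  ]
}}

```text
time: 3.4
eef_pos: [614.7, -34.3, 149.1]
orientation: [-0.001, 0.167, 0.986, 0.0]
force: [0.5, 0.2, -0.1]
opening: 85.5
gripper_force: 0.0
```

Emit:
{"fn": "apply_moves", "kwargs": {
  "commands": [
    [0,0,0.015,0,0,0],
    [0,0,0,0,0,0],
    [0,0,0,0,0,0]
  ]
}}

```text
time: 3.7
eef_pos: [615.9, -35.0, 149.1]
orientation: [0.001, 0.167, 0.986, 0.0]
force: [0.1, -0.7, 0.2]
opening: 85.3
gripper_force: 0.0
```

```bash
python3 - <<'E'
from h import *
delta([616.5,-37.5,148])
E
```

```text
t 3.7 pos [615.9 -35.  149.1] ydir [0.329 0.944 0.   ] shares of 0.2m: [-0.007 -0.011  0.006]
```

Emit:
{"fn": "apply_moves", "kwargs": {
  "commands": [
    [-0.005,-0.011,0.005,0,0,0],
    [0,0,0,0,0,0],
    [0,0,0,0,0,0]
  ]
}}

```text
time: 4.0
eef_pos: [615.8, -38.0, 147.8]
orientation: [0.0, 0.167, 0.986, 0.0]
force: [0.1, -0.4, -0.6]
opening: 85.4
gripper_force: 0.0
```

Emit:
{"fn": "apply_moves", "kwargs": {
  "commands": [
    [0,0,0,0,0,0],
    [0,0,0,0,0,0],
    [0,0,0,0,0,0],
    [0,0,0,0,0,0],
    [0,0,0,0,0,0]
  ],
  "jaw": 1
}}

```text
time: 4.5
eef_pos: [615.6, -37.8, 147.5]
orientation: [0.0, 0.167, 0.986, -0.0]
force: [-0.3, 0.6, 0.5]
opening: 20.4
gripper_force: 58.5
```

Emit:
{"fn": "apply_moves", "kwargs": {
  "commands": [
    [0,0,0,0,0,0],
    [0,0,0,0,0,0],
    [0,0,0,0,0,0],
    [0,0,0,0,0,0],
    [0,0,0,0,0,0]
  ]
}}

```text
time: 5.0
eef_pos: [615.7, -37.8, 147.5]
orientation: [0.0, 0.167, 0.986, 0.0]
force: [-0.7, -0.3, 3.9]
opening: 20.0
gripper_force: 58.5
```

Emit:
{"fn": "apply_moves", "kwargs": {
  "commands": [
    [0,0,-0.03,0,0,0],
    [0,0,-0.05,0,0,0],
    [0,0,-0.08,0,0,0],
    [0,0,-0.1,0,0,0],
    [0,0,-0.16,0,0,0]
  ]
}}

```text
time: 5.5
eef_pos: [614.7, -37.6, 231.3]
orientation: [-0.001, 0.167, 0.986, -0.0]
force: [0.8, -0.5, 0.5]
opening: 20.2
gripper_force: 58.6
```

```bash
python3 - <<'E'
from h import *
delta([480,308,232])
p=read_camera("scene"); save(p,"s3",(220,120,420,270),4)
for r in trace("pin_center",p)[:4]:
    P=cloud(p)[r["pixels"]&(p["z_map"]>0)]; print(np.round(r["position"]),np.round(np.median(P,0)))
E
```

```text
t 5.5 pos [614.7 -37.6 231.3] ydir [ 0.33   0.944 -0.001] shares of 0.2m: [ 1.205e+00  1.409e+00 -1.000e-03]
[360. 311.] [627. 123.  64.]
[278. 214.] [620. -38. 225.]
[337. 333.] [688. 110.  67.]
[211. 233.] [ 601. -221.   59.]
```

View pics/s3.png

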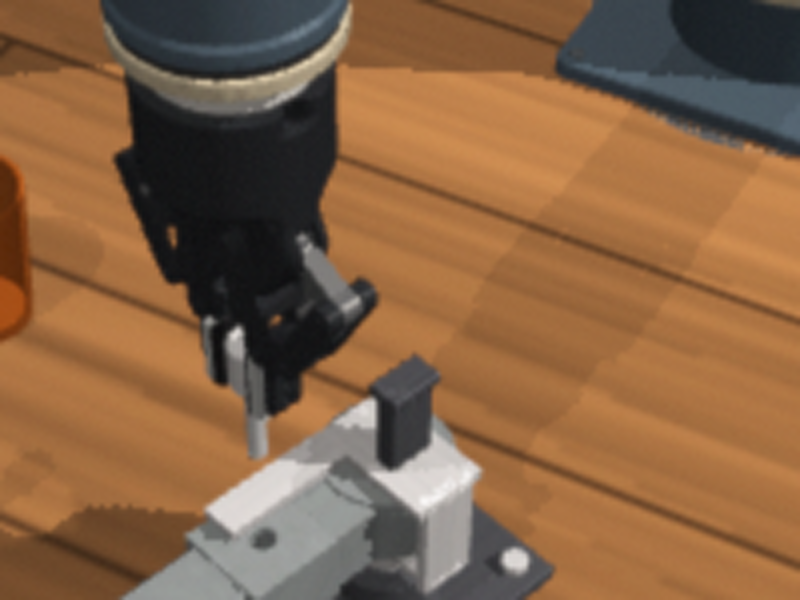

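The pin is held upright and clear of its hole, with the shank tip at crop (258,455) and the empty hole at (263,540). I'll carry it to the tray.

Emit:
{"fn": "apply_moves", "kwargs": {
  "commands": [
    [0.08,0.14,0,0,0,0],
    [0.12,0.141,0,0,0,0],
    [0.12,0.141,0,0,0,0],
    [0.12,0.141,0,0,0,0],
    [0.12,0.141,0,0,0,0]
  ]
}}

```text
time: 6.1
eef_pos: [555.5, 133.4, 231.5]
orientation: [0.0, 0.167, 0.986, 0.0]
force: [0.4, 0.9, -0.0]
opening: 19.8
gripper_force: 58.6
```

Emit:
{"fn": "apply_moves", "kwargs": {
  "commands": [
    [0.12,0.141,0,0,0,0],
    [0.12,0.141,0,0,0,0],
    [0.12,0.141,0,0,0,0],
    [0.12,0.141,0,0,0,0],
    [0.12,0.14,0,0,0,0]
  ]
}}

```text
time: 6.6
eef_pos: [488.6, 305.9, 231.5]
orientation: [0.0, 0.167, 0.986, 0.0]
force: [1.5, 0.8, -1.0]
opening: 19.8
gripper_force: 58.6
```

Emit:
{"fn": "apply_moves", "kwargs": {
  "commands": [
    [0.045,0,0,0,0,0],
    [0,0,0,0,0,0],
    [0,0,0,0,0,0]
  ]
}}

```text
time: 6.9
eef_pos: [481.4, 306.4, 231.5]
orientation: [0.0, 0.168, 0.986, -0.0]
force: [0.2, -0.0, -0.4]
opening: 20.3
gripper_force: 58.7
```

```bash
python3 - <<'E'
from h import *
delta([480,308,72])
p=read_camera("scene"); save(p,"s4",(380,180,560,370),3)
E
```

```text
t 6.9 pos [481.4 306.4 231.5] ydir [ 0.331  0.944 -0.001] shares of 0.2m: [0.01  0.006 0.797]
```

View pics/s4.png

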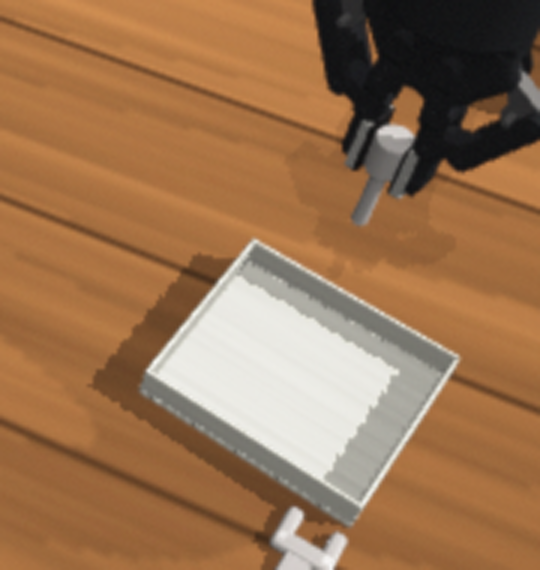

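The pin is held at crop (385,160) and is above the tray, whose centre is near (300,385) once height is allowed for. I'll lower it.

Emit:
{"fn": "apply_moves", "kwargs": {
  "commands": [
    [0,0,0.15,0,0,0],
    [0,0,0.2,0,0,0],
    [0,0,0.2,0,0,0],
    [0,0,0.15,0,0,0],
    [0,0,0.08,0,0,0]
  ]
}}

```text
time: 7.45
eef_pos: [481.0, 305.2, 72.8]
orientation: [-0.001, 0.168, 0.986, -0.001]
force: [-0.4, 0.7, 0.8]
opening: 20.3
gripper_force: 58.7
```

Emit:
{"fn": "apply_moves", "kwargs": {
  "commands": [
    [0,0,0.01,0,0,0],
    [0,0,0,0,0,0],
    [0,0,0,0,0,0]
  ]
}}

```text
time: 7.75
eef_pos: [481.9, 307.4, 74.4]
orientation: [0.001, 0.168, 0.986, 0.001]
force: [0.0, 0.5, -0.1]
opening: 20.5
gripper_force: 58.7
```

Emit:
{"fn": "apply_moves", "kwargs": {
  "commands": [
    [0,0,0,0,0,0],
    [0,0,0,0,0,0],
    [0,0,0,0,0,0],
    [0,0,0,0,0,0],
    [0,0,0,0,0,0]
  ],
  "jaw": -0.4
}}

```text
time: 8.25
eef_pos: [480.9, 307.6, 73.4]
orientation: [0.0, 0.167, 0.986, 0.0]
force: [-0.4, 0.5, 0.1]
opening: 60.0
gripper_force: 0.0
```

Emit:
{"fn": "apply_moves", "kwargs": {
  "commands": [
    [0,0,-0.05,0,0,0],
    [0,0,-0.1,0,0,0],
    [0,0,-0.2,0,0,0],
    [0,0,-0.2,0,0,0],
    [0,0,-0.2,0,0,0]
  ]
}}

```text
time: 8.75
eef_pos: [480.7, 307.3, 225.6]
orientation: [0.0, 0.167, 0.986, 0.0]
force: [0.2, -0.5, 0.2]
opening: 59.8
gripper_force: 0.0
```

```bash
python3 - <<'E'
from h import *
p=read_camera("scene"); save(p,"s5",(380,180,560,370),3)
delta([542+3.9-0.0,-12.4+11.3,232])
for n in ["scene","top"]:
  p=read_camera(n)
  for r in trace("pin_center",p)[:5]:
    P=cloud(p)[r["pixels"]&(p["z_map"]>0)]; print(np.round(r["position"]),np.round(np.median(P,0)),np.round(P.max(0)))
  for r in spot_point("handle",p)[:2]: print("handle",r["score"],world(p,r["position"],144))
E
```

```text
t 8.8 pos [483.1 308.7 232.1] ydir [0.33  0.944 0.008] shares of 0.2m: [-0.808 -1.358 -0.006]
[212. 230.] [ 601. -220.   60.] [ 609. -211.   74.]
[339. 333.] [688. 110.  66.] [695. 120.  73.]
[480. 290.] [488. 307.  64.] [494. 317.  76.]
[358. 308.] [627. 123.  62.] [635. 132.  73.]
handle 0.96 [551.14976837   1.62822288 144.        ]
[277. 220.] [619. 121.  70.] [630. 132.  82.]
[408. 223.] [ 594. -221.   68.] [ 605. -212.   76.]
[282. 194.] [679. 108.  69.] [692. 119.  78.]
handle 0.84 [545.04903691   7.0806579  144.        ]
```

View pics/s5.png

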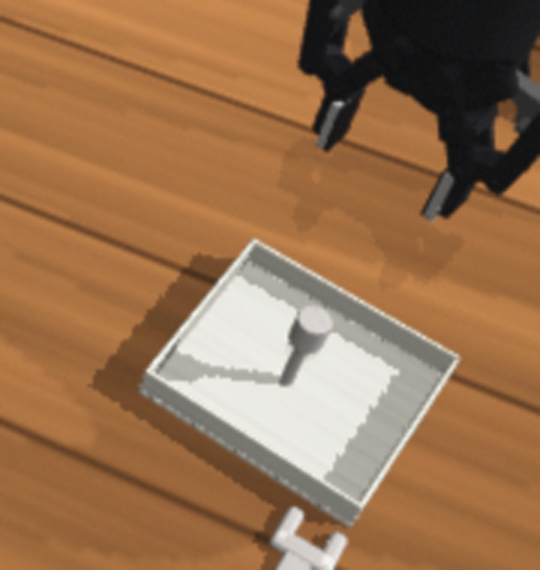

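The pin stands upright in the tray, head at crop (312,325), released and inside the limits. Now the handle: from the pin grasp and the cap cloud, it sits near (546,-1).

Emit:
{"fn": "apply_moves", "kwargs": {
  "commands": [
    [-0.06,-0.11,0,0,0,0],
    [-0.09,-0.15,0,0,0,0],
    [-0.09,-0.15,0,0,0,0],
    [-0.09,-0.15,0,0,0,0],
    [-0.09,-0.15,0,0,0,0]
  ]
}}

```text
time: 9.6
eef_pos: [512.9, 144.3, 222.1]
orientation: [-0.001, 0.167, 0.986, -0.001]
force: [-0.3, -0.6, 1.1]
opening: 60.0
gripper_force: 0.0
```

Emit:
{"fn": "apply_moves", "kwargs": {
  "commands": [
    [-0.09,-0.15,0,0,0,0],
    [-0.09,-0.15,0,0,0,0],
    [-0.09,-0.15,0,0,0,0],
    [-0.09,-0.15,0,0,0,0],
    [-0.02,-0.03,0,0,0,0]
  ]
}}

```text
time: 10.1
eef_pos: [543.3, -3.1, 222.2]
orientation: [-0.001, 0.17, 0.985, -0.001]
force: [0.4, 0.5, 0.8]
opening: 59.7
gripper_force: 0.0
```

Emit:
{"fn": "apply_moves", "kwargs": {
  "commands": [
    [0,0,0,0,0,0],
    [0,0,0,0,0,0]
  ]
}}

```text
time: 10.3
eef_pos: [543.1, 3.0, 222.5]
orientation: [-0.001, 0.167, 0.986, 0.0]
force: [-0.2, 0.8, -0.2]
opening: 59.7
gripper_force: 0.0
```

```bash
python3 - <<'E'
from h import *
delta([546.2,0,147])
p=read_camera("scene"); C=cloud(p)
for r in trace("latch",p)[:2]:
    P=C[r["pixels"]&(p["z_map"]>0)]; q=P[(P[:,2]>166)&(P[:,2]<176)]; print(r["score"],len(q),np.round(q.mean(0),1) if len(q) else "",np.round(np.median(P,0)))
    if len(q)>3: print(cv2.minAreaRect(q[:,:2].astype(np.float32)))
E
```

```text
t 10.3 pos [543.1   3.  222.5] ydir [0.329 0.944 0.   ] shares of 0.2m: [-0.02  -0.009  0.378]
0.92 126 [ 5.481e+02 -3.000e-01  1.695e+02] [558.   1. 118.]
((547.3887329101562, -0.2950458526611328), (17.032554626464844, 29.54814910888672), 73.91575622558594)
```

Emit:
{"fn": "apply_moves", "kwargs": {
  "commands": [
    [-0.022,-0.008,0.05,0,0,0],
    [0,0,0.09,0,0,0],
    [0,0,0.1,0,0,0],
    [0,0,0.09,0,0,0],
    [0,0,0.048,0,0,0]
  ]
}}

```text
time: 10.9
eef_pos: [546.5, -0.6, 145.7]
orientation: [-0.001, 0.167, 0.986, -0.0]
force: [-0.5, 0.8, 0.7]
opening: 59.5
gripper_force: 0.0
```

Emit:
{"fn": "apply_moves", "kwargs": {
  "commands": [
    [0,0,0,0,0,0],
    [0,0,0,0,0,0],
    [0,0,0,0,0,0]
  ]
}}

```text
time: 11.2
eef_pos: [547.7, -1.1, 148.5]
orientation: [0.001, 0.167, 0.986, 0.0]
force: [0.0, 0.2, -0.5]
opening: 59.8
gripper_force: 0.0
```

```bash
python3 - <<'E'
from h import *
delta([546.8,0,147])
E
```

```text
t 11.2 pos [547.7  -1.1 148.5] ydir [0.33  0.944 0.   ] shares of 0.2m: [0.006 0.004 0.007]
```

Emit:
{"fn": "apply_moves", "kwargs": {
  "commands": [
    [0,0.005,0.005,0,0,0],
    [0,0,0,0,0,0],
    [0,0,0,0,0,0],
    [0,0,0,0,0,0],
    [0,0,0,0,0,0]
  ],
  "jaw": 1
}}

```text
time: 11.7
eef_pos: [547.3, -1.1, 147.0]
orientation: [0.0, 0.168, 0.986, -0.0]
force: [-2.2, -4.0, 5.2]
opening: 13.7
gripper_force: 48.8
```

Emit:
{"fn": "apply_moves", "kwargs": {
  "commands": [
    [0,0,0,0,0,0],
    [0,0,0,0,0,0],
    [0,0,0,0,0,0],
    [0,0,0,0,0,0]
  ]
}}

```text
time: 12.1
eef_pos: [547.5, -0.7, 147.0]
orientation: [0.0, 0.167, 0.986, -0.0]
force: [-1.7, -4.0, 4.9]
opening: 13.5
gripper_force: 48.8
```

Emit:
{"fn": "apply_moves", "kwargs": {
  "commands": [
    [0,0.02,0,0,0,0],
    [0,0.02,0,0,0,0],
    [0,0.02,0,0,0,0],
    [0,0.013,0,0,0,0],
    [0,0,0,0,0,0]
  ]
}}

```text
time: 12.6
eef_pos: [552.1, 12.7, 146.9]
orientation: [-0.0, 0.167, 0.986, -0.001]
force: [-3.5, -6.3, 6.2]
opening: 13.8
gripper_force: 48.8
```

Emit:
{"fn": "apply_moves", "kwargs": {
  "commands": [
    [0,0,0,0,0,0],
    [0,0,0,0,0,0],
    [0,0,0,0,0,0]
  ]
}}

```text
time: 12.9
eef_pos: [551.9, 12.2, 146.9]
orientation: [-0.0, 0.168, 0.986, -0.001]
force: [-4.1, -5.9, 6.0]
opening: 14.0
gripper_force: 48.8
```

```bash
python3 - <<'E'
from h import *
delta([547.5,-.7,147])
for i in range(1):
  p=read_camera("scene"); save(p,"s6",(240,150,400,290),5); C=cloud(p)
  for r in trace("latch",p)[:1]:
    P=C[r["pixels"]&(p["z_map"]>0)]; q=P[(P[:,2]>112)&(P[:,2]<122)]; print(len(q),np.round(q.mean(0),1),"y' max",np.percentile((q[:,:2]-[542,-12.3])@[.327,.945],[2,98]))
E
```

```text
t 12.9 pos [551.9  12.2 146.9] ydir [ 0.331  0.944 -0.001] shares of 0.2m: [-0.001 -0.068 -0.   ]
791 [576.4  -6.1 117.6] y' max [-11.03307775  58.26146684]
```

View pics/s6.png

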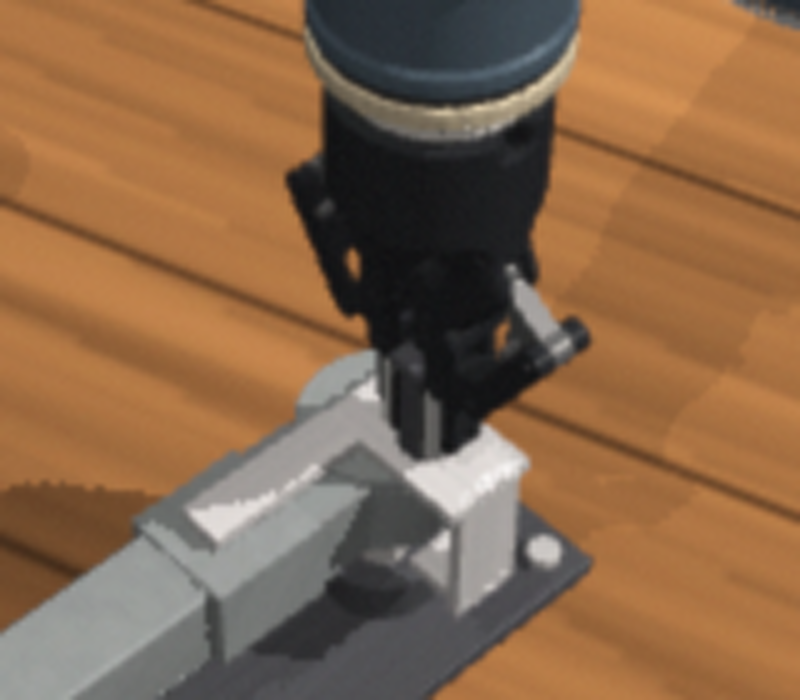

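The latch is drawn out about 14 mm: its tail at crop (215,520) now covers the hole, and the spring pulls about 7 N. I'll add 1.5 mm and lift along the arc.

Emit:
{"fn": "apply_moves", "kwargs": {
  "commands": [
    [0,0.008,0,0,0,0],
    [0,0,0,0,0,0],
    [-0.003,0,-0.015,0,0.0064,0],
    [-0.0064,0,-0.03,0,0.0127,0],
    [-0.0064,0,-0.03,0,0.0127,0]
  ]
}}

```text
time: 13.5
eef_pos: [555.0, 12.4, 161.0]
orientation: [-0.026, 0.168, 0.985, 0.003]
force: [-0.7, -6.7, -5.2]
opening: 14.0
gripper_force: 49.3
```

Emit:
{"fn": "apply_moves", "kwargs": {
  "commands": [
    [0,0,0,0,0,0]
  ]
}}

```text
time: 13.6
eef_pos: [555.2, 12.2, 161.2]
orientation: [-0.026, 0.168, 0.985, 0.003]
force: [-3.4, -7.0, -4.4]
opening: 13.6
gripper_force: 49.3
```

Emit:
{"fn": "apply_moves", "kwargs": {
  "commands": [
    [-0.0064,0,-0.03,0,0.0127,0],
    [-0.0064,0,-0.03,0,0.0127,0],
    [-0.0064,0,-0.03,0,0.0127,0],
    [-0.0064,0,-0.03,0,0.0127,0],
    [-0.0064,0,-0.03,0,0.0127,0]
  ]
}}

```text
time: 14.1
eef_pos: [563.5, 9.3, 190.2]
orientation: [-0.075, 0.167, 0.983, 0.011]
force: [-2.1, -6.9, -5.9]
opening: 13.7
gripper_force: 49.5
```

Emit:
{"fn": "apply_moves", "kwargs": {
  "commands": [
    [-0.0064,0,-0.03,0,0.0127,0],
    [-0.0064,0,-0.03,0,0.0127,0],
    [-0.0064,0,-0.03,0,0.0127,0],
    [-0.0064,0,-0.03,0,0.0127,0],
    [-0.0064,0,-0.03,0,0.0127,0]
  ]
}}

```text
time: 14.6
eef_pos: [574.8, 5.4, 218.3]
orientation: [-0.124, 0.167, 0.978, 0.02]
force: [-3.2, -6.8, -3.2]
opening: 13.6
gripper_force: 49.4
```

Emit:
{"fn": "apply_moves", "kwargs": {
  "commands": [
    [-0.0064,0,-0.03,0,0.0127,0],
    [-0.0064,0,-0.03,0,0.0127,0],
    [-0.003,0,-0.015,0,0.0064,0],
    [0,0,0,0,0,0],
    [0,0,0,0,0,0]
  ]
}}

```text
time: 15.1
eef_pos: [581.3, 3.2, 231.7]
orientation: [-0.149, 0.166, 0.975, 0.024]
force: [-4.3, -6.3, -4.0]
opening: 14.0
gripper_force: 49.6
```

Emit:
{"fn": "apply_moves", "kwargs": {
  "commands": [
    [0,0,0,0,0,0],
    [0,0,0,0,0,0],
    [0,0,0,0,0,0],
    [0,0,0,0,0,0],
    [0,0,0,0,0,0]
  ]
}}

```text
time: 15.6
eef_pos: [581.3, 3.2, 231.7]
orientation: [-0.149, 0.166, 0.975, 0.024]
force: [-3.4, -7.2, -4.5]
opening: 13.8
gripper_force: 49.5
```

```bash
python3 - <<'E'
from h import *
delta([547,0,147])
p=read_camera("scene"); save(p,"s7",(180,100,560,385),2); C=cloud(p)
for th in ["coupler","pin_center"]:
  for r in trace(th,p)[:4]:
    P=C[r["pixels"]&(p["z_map"]>0)]; print(th,r["score"],np.round(np.median(P,0)),np.round(np.percentile(P[:,2],[2,98])))
E
```

```text
t 15.6 pos [581.3   3.2 231.7] ydir [ 0.331  0.944 -0.003] shares of 0.2m: [ 0.024 -0.07   0.451]
coupler 0.92 [686. -55. 147.] [ 96. 206.]
pin_center 0.69 [627. 123.  63.] [-1. 72.]
pin_center 0.67 [487. 307.  65.] [ 8. 75.]
pin_center 0.65 [ 601. -220.   59.] [-0. 72.]
pin_center 0.58 [687. 110.  65.] [ 2. 72.]
```

View pics/s7.png

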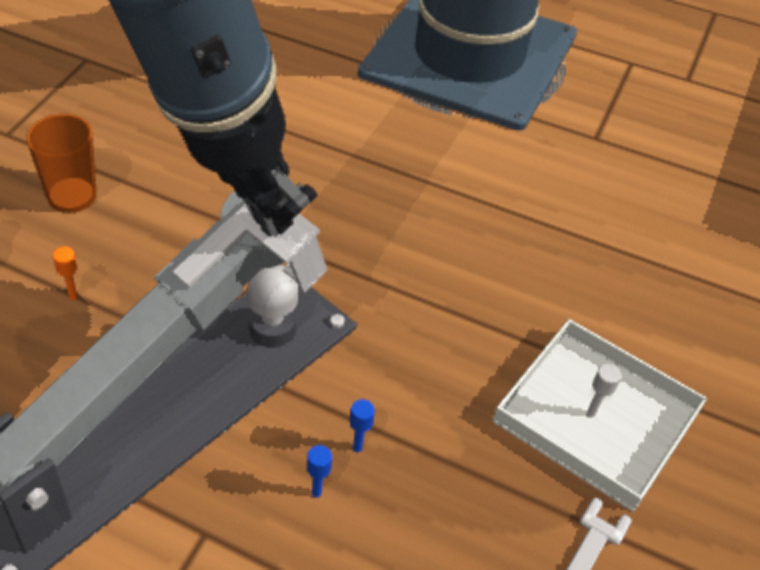

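The tongue is raised with the ball bare at (275,295), and the arm holds it still. The pin stands in the tray at (605,385).

```bash
python3 -c "
from station import *
print(hand_in())"
```

```text
the job is handed in; nothing more can be done
None
```

I handed the job in at about 16 s: the pin is released in the tray, standing upright, the latch was pulled clear, and the gripper holds the tongue still about 9 cm up; hand-in returned no verdict.

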